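# Wedge the club cradle up to its height stop

### The arm

A 6-joint arm with a two-finger parallel gripper is mounted at the origin on the work surface. World frame = base frame: x ahead of the robot, y to its left, z up, the work surface at z = 0. Lengths are in m, angles in rad, forces in N, time in s.
With the tool pointing down it reaches from about 0.375 to 0.975 m from the base axis. Payload 3.8 kg.
Tool frame: the origin (TCP) lies midway between the tips of the shut fingers; the grasp point (between the pads) lies 19 mm behind it; z points along the fingers, y is the line along which they close (so a half turn about z gives the same grasp; the last joint's range is limited). The gripper opens to 85 mm and grips with 20 to 120 N. Pads are 22 mm wide; open, the fingers measure 114 mm over their backs; the gripper's body (76 mm by 85 mm) begins 54 mm behind the grasp point. The pads swing forward as they close: fully open they stand 13 mm farther back than shut.
Start: joints at [1.151, 0.264, 1.604, -0, 1.274, -0.037], TCP at [0.252, 0.626, 0.231] pointing down, gripper open.
Joint ranges: [-2.63, 2.63], [-0.94, 2.18], [0.31, 2.57], [-1.31, 4.45], [0, 2.66], [-2.55, 2.55]. Speed limits (rad/s): [2.57, 2.57, 3.14, 3.14, 3.14, 3.14].

### API

Orientations are given as a rotation vector (axis times angle).
In Python, from workcell import read_state, vision, ticket gives the robot as it stands. The module is installed in compiled form; this text tells all that it offers.
- The arm moves only by the tool jog_arm, never from a script. Its arguments are lists of equal length, an entry for each row: "turn": the turn, a rotation vector about the tool's x, y, z in rad, a list of three; "delta_pos": the shift along the tool's x, y, z in m, a list of three; "gripper": the finger opening in m, from 0 to 0.0854. In form: {"turn": [[rx, ry, rz], ...], "delta_pos": [[dx, dy, dz], ...], "gripper": [gripper, ...]}. A call has 1 to 20 rows; each row shifts and turns the commanded pose from where the row before left it, along the tool's axes as they then stand; what a row does not reach is not made up. A row lasts 1/12 s, in which the tool goes at most 41.7 mm and 7.16 degrees, less where a joint would pass 70% of its speed; a pose out of reach is approached as far as the arm can. A call with a gripper value outside its range is refused whole. The fingers move at their own pace and stop on an object; "grip_force" is the grip in N (left out, the last holds). Time passes only in rows, so rows that do not move let the fingers close. It gives the time, the measured TCP pose, the force, the opening and the grip force at its end, in the units of the state.
- read_state(): the state, without advancing time (a new reading comes with each control period).
- vision.read_camera(name): name is "scene" or "top" or "wrist"; returns the picture (420x560x3 uint8, red, green, blue); there is no depth.
- vision.calibration(name): a dict with "vfov" (degrees; the focal length in pixels is half the picture's height over the tangent of half this angle, whatever the lens; pixels are square), "cx", "cy" (the principal point, pixels), "R" (3x3) and "t" (3): a world point X has camera coordinates R X + t; the wrist camera has in their place "mount" (4x4, takes a point from camera to tool coordinates, whose origin is the TCP and whose axes are the flange's). Camera axes: x right, y down, z forward; pixel columns grow to the right and rows downward; lengths in m; the calibration is good to about 2 mm. The wrist camera is an equidistant fisheye: a pixel r from the principal point sees the ray r / f radians off the axis. A picture is of the moment at which its call begins: read the wrist's pose just before it. calibration takes no time and is no camera call.
- ticket.finish_job(): hands the job in; it is judged then, once.
The state is a dict: "time": time; "q": joint angles; "joint_vel": joint speeds; "joint_torque": joint torques, N m; "tool_pos": TCP position; "tcp_rot": TCP orientation; "wrist_force": force on the tool from outside, world axes, zero at the start; "torque": the same for the moment, N m; "width": opening from 0.0 (shut) to 1.0 (fully open); "grip_force": force on a finger pad.
Only numpy, scipy, OpenCV 4.12 (cv2) and the standard library are available. Lean on these libraries where they do the work, as an engineer would, in place of code of your own. Each camera call takes 0.05 s, during which the arm holds its last target. There are 200 camera calls.

### The job

Pick up the tapered wooden wedge and slide it, thin end first, between the rails and under the cradle that carries the clamped golf club, lifting the cradle until its tab bears lightly on the finger of the height stop. Raise the cradle with the wedge only and work gently: the stop is held on its post by friction alone and must not be pushed off its setting, and the wedge must not be pressed hard onto the rig. Leave the wedge lying flat in place, holding the cradle against the stop, and leave the other things on the bench where they are.

Things in the scene. Friction and masses are not known exactly. Their poses are not given: they have to be found in the camera images.
- wedge: plain wooden wedge, 150 mm long, 36 mm wide, 120 g. Origin on its underside under the middle of the heel; x axis towards the thin end, z up. Heel: block 50 mm long (x -25 to 25 mm), 29 mm high, to be gripped across its 36 mm width. From x = 25 to 125 mm the top slopes down evenly 1 in 4, from 29 mm to 4 mm thick at the blunt thin end
- wedge_tip (a point): underside of the wedge's thin end, 125 mm along x from the wedge's origin
- rig: fixed steel bed of the levelling rig, 8 mm thick (top at z = 8 mm), x from -120 to 110 mm, 110 mm wide. Origin on the bench straight under the cradle's foot; x axis is the direction in which the wedge is pushed, z up. A round post at x = 50, y = 46 mm, 138 mm high, carries the height stop
- mouth (a point): middle of the mouth between two low rails, on the bed's top face at rig x = -30 mm, y = 0. The rails are 12 mm high, 40 mm apart inside (2 mm play each side of the wedge) and run along x from -30 to 34 mm, with rounded noses. Keep the wedge's force on the rig (bed and rails) under 30 N
- cradle: rising cradle; origin at the rig's origin at rest, above it by the rise; falls back by its weight (300 g). Aluminium block 36 mm long (x), 78 mm wide, from 24 to 50 mm above the bench at rest, between two guide blocks (y +-46 mm, 56 mm high). On it is clamped a club: steel shaft along y, 66 mm above the bench, y -140 to 118 mm, iron head 78 mm long at its -y end
- foot (a point): lowest line of the cradle's foot, a round steel cross-bar of radius 6 mm under the block at rig x = 0; at rest 16 mm above the bench, 8 mm above the bed. The wedge's slope runs under it and lifts it
- tab_top (a point): top face of the cradle's rear tab (24 mm wide, reaching to rig x = 60 mm), at rig x = 50 mm, y = 0; 50 mm above the bench when the cradle is at rest; it rises with the cradle and meets stop_face
- stop: height stop: collar on the post with a finger reaching over the cradle's tab. Origin at the rig's origin when its finger is 56 mm above the bench, higher by as much as the finger is set higher
- stop_face (a point): underside of the height stop's finger (dark steel bar 14 mm wide, 10 mm thick), straight above tab_top, 6 to 12 mm higher at the start. The stop slips up its post when pushed with about 14 N. Once the tab bears on it, the push on the wedge grows by roughly 2 N for each newton on the stop
- packing: flat wooden packing strip 110 x 36 x 20 mm, same wood as the wedge but of even thickness; a bystander. Origin on its underside, 25 mm from one end, x axis along its length
- tape: roll of paper tape lying flat, 116 mm across, 25 mm high; a bystander
- tin: open steel tin, 68 mm across, 85 mm high; a bystander
- glue: small white bottle, 48 mm across, 120 mm high; a bystander
- mallet: hammer with a wooden handle lying on the bench; a bystander
- driver: screwdriver lying on the bench; a bystander

How it is judged:
By the outcome, as a careful person would: the job done as asked, in the order asked, and still so for the second after the job is handed in, with the robot touching nothing.
It also fails if it takes over 72 s, if anything falls off the work surface, if the arm or the gripper's body presses on something with over 40 N, if the wrist force passes 120 N, or if a joint passes its speed limit or range.

## Working session

There is one attempt and no reset: what is moved stays moved. The work goes in short steps, Python scripts to look and compute and a tool call to move; the robot and the scene stay as the last step left them, time stands still between calls to the robot, and variables do not carry over. Pictures are saved under pics/ and viewed, at most 10 in all, crops included, and the job is handed in when it is done.

Besides the shell and the picture viewer there is one more tool, called after ">>>" by a JSON object that holds its "api" and its "payload", one argument or row to a line. jog_arm: Moves the arm, as the interface text tells. Its arguments: {"type":"object","properties":{"turn":{"type":"array","items":{"type":"array","items":{"type":"number"}}},"delta_pos":{"type":"array","items":{"type":"array","items":{"type":"number"}}},"gripper":{"type":"array","items":{"type":"number"}},"grip_force":{"type":"number"}},"required":["turn","delta_pos","gripper"]}

```bash
mkdir -p pics; cat > h.py <<'E'
import numpy as np, cv2
from scipy.spatial.transform import Rotation as Ro
from workcell import read_state, vision, ticket
def f(c): return 210/np.tan(np.radians(c['vfov'])/2)
def ray(name,u,v,st=None):
    c=vision.calibration(name); F=f(c); a=np.array([u-c['cx'],v-c['cy']])
    if name!='wrist':
        R=np.array(c['R']); t=np.array(c['t']); d=R.T@np.array([a[0]/F,a[1]/F,1]); return -R.T@t,d
    r=np.hypot(*a)+1e-9; th=r/F; d=np.array([*(a/r*np.sin(th)),np.cos(th)])
    M=np.array(c['mount']); T=Ro.from_rotvec(st['tcp_rot']).as_matrix()
    return np.array(st['tool_pos'])+T@M[:3,3], T@M[:3,:3]@d
def onz(name,u,v,z,st=None):
    o,d=ray(name,u,v,st); return o+d*(z-o[2])/d[2]
def proj(name,X,st=None):
    c=vision.calibration(name);F=f(c);X=np.array(X,float)
    if name!='wrist':
        p=np.array(c['R'])@X+np.array(c['t']); return np.array([F*p[0]/p[2]+c['cx'],F*p[1]/p[2]+c['cy']])
    M=np.array(c['mount']); T=Ro.from_rotvec(st['tcp_rot']).as_matrix()
    p=M[:3,:3].T@(T.T@(X-np.array(st['tool_pos']))-M[:3,3]); th=np.arctan2(np.hypot(p[0],p[1]),p[2]); 
    return p[:2]/np.hypot(p[0],p[1])*th*F+[c['cx'],c['cy']]
def snap(name,fn):
    st=read_state(); im=vision.read_camera(name); cv2.imwrite(f'pics/{fn}.png',im[:,:,::-1]); return im,st
E
python3 - <<'E'
from h import *
for n in ['scene','top','wrist']:
    im,st=snap(n,n+'0'); print(n,vision.calibration(n))
print(st)
a=cv2.imread('pics/top0.png');cv2.imwrite('pics/top0b.png',cv2.resize(a,(800,600)))
a=cv2.imread('pics/scene0.png');cv2.imwrite('pics/scene0b.png',cv2.resize(a,(800,600)))
E
```

```text
scene {'vfov': 50.98952672177156, 'cx': 281.07254135760655, 'cy': 206.0486304454459, 'R': array([[ 0.18100442,  0.98348148, -0.00125305],
       [ 0.79531165, -0.14712206, -0.58807693],
       [-0.57854712,  0.10544796, -0.80880403]]), 't': array([-0.10243119, -0.3744093 ,  1.79165319])}
top {'vfov': 56.32341171322686, 'cx': 279.1059066332519, 'cy': 206.6188481663255, 'R': array([[ 9.99396923e-04, -9.99980282e-01,  6.19969566e-03],
       [-9.86421205e-01, -2.00399840e-03, -1.64222992e-01],
       [ 1.64232178e-01, -5.95138730e-03, -9.86403757e-01]]), 't': array([-0.00210367,  0.55356077,  1.14711886])}
wrist {'vfov': 65.70646984690485, 'cx': 275.0322198844673, 'cy': 208.63442945149941, 'mount': array([[-4.58681718e-04, -9.52073128e-01, -3.05870150e-01,
         7.87942094e-02],
       [ 9.99999659e-01, -6.46836073e-04,  5.13792152e-04,
        -2.70211531e-04],
       [-6.87015548e-04, -3.05869810e-01,  9.52073100e-01,
        -1.42130023e-01],
       [ 0.00000000e+00,  0.00000000e+00,  0.00000000e+00,
         1.00000000e+00]])}
{'time': 0.1, 'q': array([ 1.15109953e+00,  2.64665510e-01,  1.60524309e+00,  3.11332965e-05,
        1.27369548e+00, -3.69315737e-02]), 'joint_vel': array([-0.00082291, -0.00170251, -0.00349553, -0.00041095,  0.00025103,
       -0.00221632]), 'joint_torque': array([ 3.89337329e-04, -5.16705287e+01, -3.68591416e+01, -8.74459920e-05,
        6.40290484e-03,  3.62420144e-05]), 'tool_pos': array([0.25184667, 0.62554639, 0.23009176]), 'tcp_rot': array([-5.97504280e-01, -3.08375441e+00,  3.06649439e-03]), 'wrist_force': array([ 0.32571433, -0.17299003, -0.13749614]), 'torque': array([ 0.00211089, -0.00997391, -0.05197724]), 'grip_force': 0.0, 'width': 0.9988588722003506}
```

View pics/top0b.png

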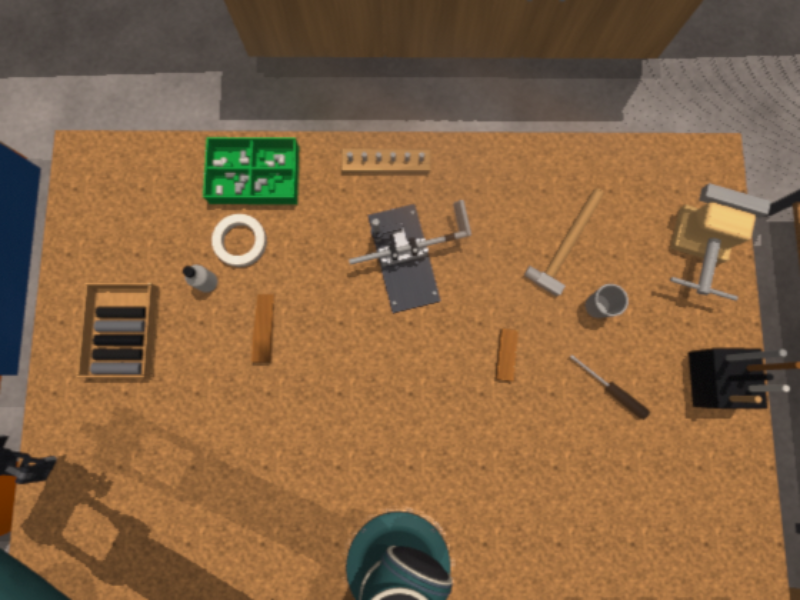

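View pics/scene0b.png

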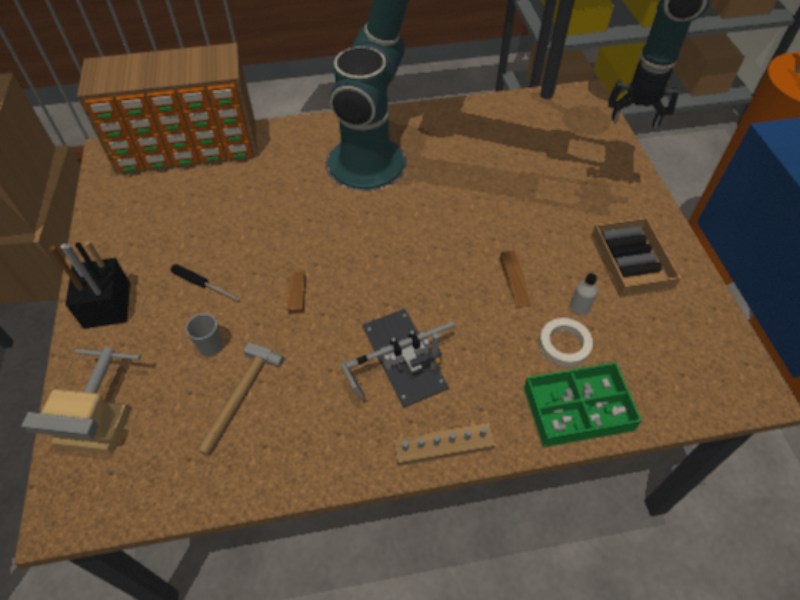

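The top view (800 px scale) shows the wedge, the longer wood piece, at about (263,328), the packing strip at (507,355), and the rig at (405,258) with the club head on its right. So rig −y is to the right and the push is away from the robot.

```bash
cat > m.py <<'E'
from h import *
im=cv2.imread('pics/top0.png')
a=cv2.resize(im[195:265,165:205],None,fx=8,fy=8,interpolation=cv2.INTER_CUBIC)
b=cv2.resize(im[135:225,240:335],None,fx=6,fy=6,interpolation=cv2.INTER_CUBIC)
H=560
c=np.zeros((H,a.shape[1]+b.shape[1],3),np.uint8); c[:a.shape[0],:a.shape[1]]=a; c[:b.shape[0],a.shape[1]:]=b
cv2.imwrite('pics/crop1.png',c[:,:800]); print(c.shape)
for n,q in [('wedgeA',(263,293)),('wedgeB',(263,363)),('bed1',(369,214)),('bed2',(414,206)),('bed3',(439,302)),('bed4',(393,311)),('pack1',(507,329)),('pack2',(507,381))]:
    print(n,onz('top',q[0]*.7,q[1]*.7,0.008 if 'bed' in n else 0.015)[:2].round(3))
E
python3 m.py
```

```text
(560, 890, 3)
wedgeA [0.563 0.295]
wedgeB [0.411 0.289]
bed1 [0.745 0.066]
bed2 [ 0.764 -0.036]
bed3 [ 0.545 -0.09 ]
bed4 [0.525 0.011]
pack1 [ 0.485 -0.236]
pack2 [ 0.374 -0.233]
```

View pics/crop1.png

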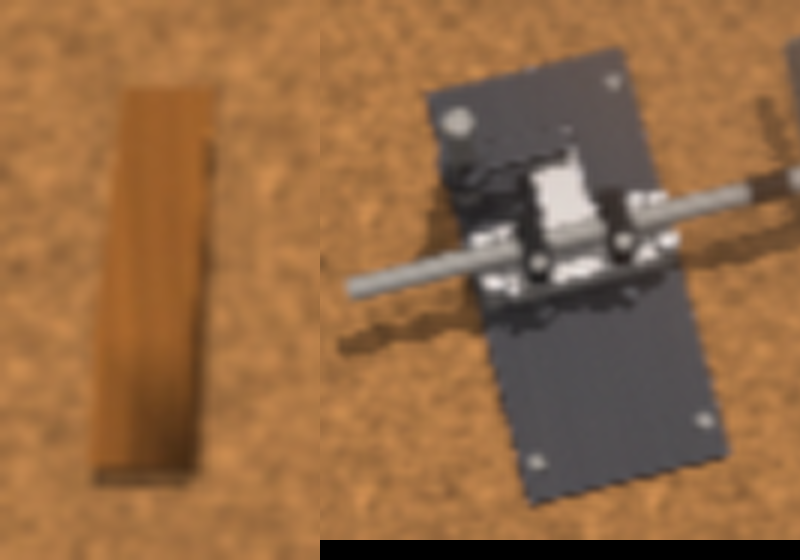

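The crop shows wedge corners at (123,90), (215,90), (97,470), (195,470), with an end face visible at the bottom. The bed corners are (427,93), (620,48), (728,455) and (530,503), and the post top is at (458,122).

```bash
cat > m2.py <<'E'
from h import *
W=lambda x,y,z: onz('top',165+x/8-.44,195+y/8-.44,z)[:2]
B=lambda x,y,z: onz('top',240+(x-320)/6-.4,135+y/6-.4,z)[:2]
for zt,zb in [(.004,.029),(.029,.004)]:
    t1,t2,b1,b2=W(123,90,zt),W(215,90,zt),W(97,470,zb),W(195,470,zb)
    print(zt,'wt',np.linalg.norm(t1-t2).round(4),'wb',np.linalg.norm(b1-b2).round(4),'L',np.linalg.norm((t1+t2-b1-b2)/2).round(4),'mid top',(t1+t2)/2,'bot',(b1+b2)/2, 'yaw',np.degrees(np.arctan2(*((t1+t2-b1-b2)/2)[::-1])))
tl,tr,br,bl=B(427,93,.008),B(620,48,.008),B(728,455,.008),B(530,503,.008)
f=(tl+tr)/2;n=(bl+br)/2;d=f-n;L=np.linalg.norm(d);e=d/L
print('bed L',L,'W',np.linalg.norm(tl-tr),np.linalg.norm(bl-br),'yaw',np.degrees(np.arctan2(e[1],e[0])))
o=n+e*.12; print('origin',(n+e*.12),f-e*.11, 'mouth',o-e*.03)
p=B(458,122,.138); r=p-o; print('post in rig',r@e,r@np.array([-e[1],e[0]]))
# scene crop of wedge
s=cv2.imread('pics/scene0.png')
c=cv2.resize(s[165:225,335:385],None,fx=8,fy=8,interpolation=cv2.INTER_CUBIC);cv2.imwrite('pics/crop2.png',c)
E
python3 m2.py
```

```text
0.004 wt 0.0361 wb 0.0369 L 0.1497 mid top [0.56250018 0.29232017] bot [0.41282741 0.28928478] yaw 1.1618077774012212
0.029 wt 0.0354 wb 0.0377 L 0.1446 mid top [0.55829711 0.28644202] bot [0.41398321 0.29522248] yaw -3.481743037681067
bed L 0.22835898208347213 W 0.10658748654404528 0.10646906139586758 yaw 14.13139260385714
origin [ 0.65153561 -0.00985034] [ 0.64994425 -0.01025099] mouth [ 0.62244345 -0.01717473]
post in rig 0.04937810900351864 0.0459085938391571
```

View pics/crop2.png

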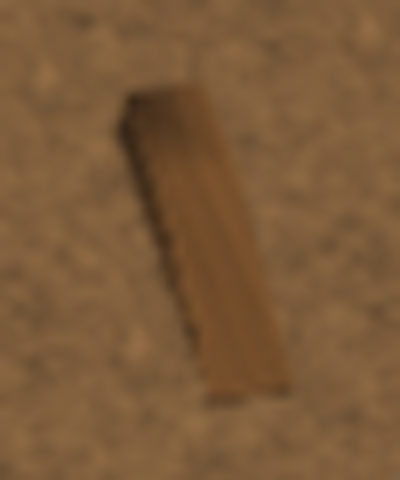

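The wedge's heel is at the near end and its thin end points away from the robot: the length comes out at 149.7 mm and the post lands at rig (49,46). Now I'll plan the approach.

```bash
cat >> h.py <<'E'
def plan(target,yaw=None,down=True,st=None):
    """tool-frame shift to target after levelling the tool with tool x along world yaw (deg)"""
    st=st or read_state(); T=Ro.from_rotvec(st['tcp_rot'])
    ax=T.as_matrix(); print('pos',np.round(st['tool_pos'],4),'toolx yaw',np.degrees(np.arctan2(ax[1,0],ax[0,0])).round(2),'z',ax[:,2].round(4),'F',np.round(st['wrist_force'],1),'w',round(st['width'],3),'g',st['grip_force'],'t',round(st['time'],2))
    if target is not None:
        y=np.radians(yaw); x=np.array([np.cos(y),np.sin(y),0]); G=np.c_[x,np.cross([0,0,-1],x),[0,0,-1]]
        rel=T.inv()*Ro.from_matrix(G); print('turn',rel.as_rotvec().round(4),'shift in current',(T.inv().apply(np.array(target)-st['tool_pos'])).round(4),'after turn',(G.T@(np.array(target)-st['tool_pos'])).round(4))
E
python3 -c "
from h import *
for y in (1.2,181.2): plan([.43,.29,.15],y)
"
```

```text
pos [0.2519 0.6256 0.2302] toolx yaw 158.07 z [-7.0e-04 -1.6e-03 -1.0e+00] F [0.5 0.1 0.6] w 0.999 g 0.0 t 0.15
turn [-6.0000e-04  2.3000e-03  2.7378e+00] shift in current [-0.2906 -0.2447  0.0806] after turn [0.171  0.3393 0.0802]
pos [0.2519 0.6256 0.2302] toolx yaw 158.07 z [-7.0e-04 -1.6e-03 -1.0e+00] F [0.5 0.1 0.6] w 0.999 g 0.0 t 0.15
turn [-1.700e-03 -4.000e-04 -4.037e-01] shift in current [-0.2906 -0.2447  0.0806] after turn [-0.171  -0.3393  0.0802]
```

>>> {"api": "jog_arm", "payload": {
  "turn": [
    [0,0,-0.101],
    [0,0,-0.101],
    [0,0,-0.101],
    [0,0,-0.101],
    [0,0,0],
    [0,0,0],
    [0,0,0],
    [0,0,0],
    [0,0,0],
    [0,0,0],
    [0,0,0],
    [0,0,0],
    [0,0,0],
    [0,0,0],
    [0,0,0],
    [0,0,0]
  ],
  "delta_pos": [
    [0,0,0],
    [0,0,0],
    [0,0,0],
    [0,0,0],
    [-0.0143,-0.0283,0.0067],
    [-0.0143,-0.0283,0.0067],
    [-0.0143,-0.0283,0.0067],
    [-0.0143,-0.0283,0.0067],
    [-0.0143,-0.0283,0.0067],
    [-0.0143,-0.0283,0.0067],
    [-0.0143,-0.0283,0.0067],
    [-0.0143,-0.0283,0.0067],
    [-0.0143,-0.0283,0.0067],
    [-0.0143,-0.0283,0.0067],
    [-0.0143,-0.0283,0.0067],
    [-0.0143,-0.0283,0.0067]
  ],
  "gripper": [0.085,0.085,0.085,0.085,0.085,0.085,0.085,0.085,0.085,0.085,0.085,0.085,0.085,0.085,0.085,0.085]
}}

```text
time: 1.48
tool_pos: [0.4311, 0.2887, 0.1504]
tcp_rot: [0.034, -3.141, 0.0]
wrist_force: [0.0, 0.7, -0.8]
width: 0.997
grip_force: 0.0
```

```bash
python3 -c "
from h import *
im,st=snap('wrist','w1'); plan([.43,.29,.08],181.2)
for X in ([.4128,.2898,.029],[.5625,.2923,.004]): print(proj('wrist',X,st))
"
```

```text
pos [0.4325 0.2839 0.1488] toolx yaw -178.86 z [-6.0e-04 -5.2e-03 -1.0e+00] F [ 1.2 -3.1 -0.6] w 0.997 g 0.0 t 1.53
turn [-0.0052 -0.0007 -0.001 ] shift in current [0.0023 0.0065 0.0688] after turn [0.0023 0.0062 0.0688]
[276.72837661 180.92674986]
[275.7282495  312.26243957]
```

View pics/w1.png

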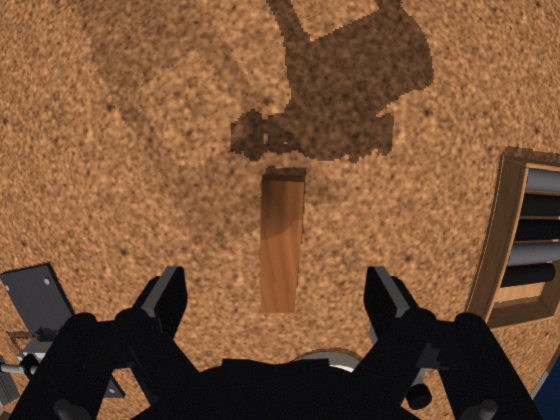

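The wrist view shows the heel's top edge corners at about (264,179) and (306,178), and the thin end corners at (263,312) and (297,312). The arm was still settling when it was taken, so I'll take a fresh frame and measure that with a mask.

```bash
python3 -c "
from h import *
im,st=snap('wrist','w2')
hsv=cv2.cvtColor(im,cv2.COLOR_RGB2HSV); 
ref=hsv[230:300,270:290].reshape(-1,3); print(ref.mean(0),ref.std(0),hsv[230:300,215:235].reshape(-1,3).mean(0))
e=cv2.Canny(cv2.bilateralFilter(im,9,60,9),60,140)
g=cv2.bilateralFilter(im,9,60,9)[:,:,1].astype(int)
for v in (190,200,210,220,240,280,300):
    print(v,[int(x) for x in g[v,245:325:2]])
for u in (272,282,292): print(u,[int(x) for x in g[165:190:1,u]],[int(x) for x in g[300:320,u]])
plan([.43,.29,.08],181.2)
"
```

```text
[ 11.99357143 167.92357143 141.65      ] [0.31046295 2.16676555 8.30647338] [ 13.15285714 141.25071429 158.59285714]
190 [112, 102, 94, 93, 94, 95, 96, 96, 95, 95, 93, 82, 42, 40, 39, 41, 43, 46, 48, 50, 51, 51, 53, 57, 62, 67, 69, 69, 69, 69, 73, 76, 79, 79, 83, 87, 87, 90, 90, 87]
200 [99, 93, 88, 87, 87, 85, 83, 80, 79, 80, 77, 63, 50, 46, 45, 46, 48, 49, 50, 50, 50, 51, 54, 59, 64, 68, 69, 68, 69, 70, 74, 79, 83, 92, 98, 100, 98, 94, 89, 91]
210 [93, 87, 82, 84, 92, 97, 100, 101, 99, 95, 91, 68, 55, 52, 51, 52, 54, 55, 55, 55, 54, 54, 56, 59, 64, 67, 68, 68, 68, 71, 75, 80, 81, 115, 122, 123, 124, 121, 113, 110]
220 [102, 98, 100, 104, 106, 105, 101, 98, 98, 94, 83, 69, 62, 60, 61, 62, 63, 63, 63, 61, 61, 61, 62, 65, 69, 71, 72, 74, 76, 81, 87, 95, 112, 123, 115, 105, 105, 112, 116, 112]
240 [112, 110, 110, 115, 118, 118, 115, 109, 108, 112, 112, 90, 84, 82, 83, 86, 88, 89, 89, 87, 86, 86, 89, 94, 97, 97, 94, 91, 90, 93, 95, 98, 102, 100, 102, 122, 127, 124, 119, 110]
280 [146, 143, 119, 114, 112, 112, 110, 107, 109, 112, 101, 96, 93, 91, 88, 85, 84, 84, 86, 87, 88, 87, 85, 83, 8
[... 357 characters left out ...]
39, 39] [91, 91, 91, 91, 91, 90, 90, 90, 90, 91, 92, 94, 97, 100, 104, 107, 111, 115, 117, 119]
282 [79, 77, 60, 52, 50, 48, 45, 43, 39, 36, 34, 34, 34, 36, 38, 43, 46, 47, 48, 49, 49, 48, 49, 49, 49] [87, 87, 87, 86, 86, 86, 86, 86, 86, 87, 89, 91, 98, 109, 115, 118, 120, 120, 119, 118]
292 [100, 95, 61, 44, 43, 44, 43, 42, 42, 39, 37, 35, 35, 36, 38, 48, 53, 56, 57, 58, 58, 58, 58, 59, 59] [86, 86, 86, 86, 86, 86, 86, 86, 86, 87, 89, 91, 94, 102, 111, 115, 115, 114, 113, 111]
pos [0.4314 0.2862 0.1493] toolx yaw -179.03 z [-0.0019 -0.003  -1.    ] F [ 0.5  0.8 -0.5] w 0.993 g 0.0 t 1.58
turn [-0.0029 -0.002  -0.004 ] shift in current [0.0012 0.004  0.0692] after turn [0.0013 0.0038 0.0693]
```

```bash
python3 -c "
from h import *
st=read_state()
P=lambda u,v,z:onz('wrist',u,v,z,st)[:2].round(4)
print(P(268,180,.029),P(308,180,.029),P(266.5,312,.004),P(300.5,312,.004),P(267,210,.029),P(309.5,210,.029))
for y in(.2894,.2904): plan([.43,y,.08],181.2)
"
```

```text
[0.4119 0.2797] [0.4112 0.3129] [0.5613 0.2788] [0.5609 0.3154] [0.438  0.2792] [0.4373 0.3153]
pos [0.4314 0.2862 0.1493] toolx yaw -179.03 z [-0.0019 -0.003  -1.    ] F [ 0.5  0.8 -0.5] w 0.993 g 0.0 t 1.58
turn [-0.0029 -0.002  -0.004 ] shift in current [0.0012 0.0034 0.0692] after turn [0.0013 0.0032 0.0693]
pos [0.4314 0.2862 0.1493] toolx yaw -179.03 z [-0.0019 -0.003  -1.    ] F [ 0.5  0.8 -0.5] w 0.993 g 0.0 t 1.58
turn [-0.0029 -0.002  -0.004 ] shift in current [0.0012 0.0044 0.0692] after turn [0.0013 0.0042 0.0693]
```

>>> {"api": "jog_arm", "payload": {
  "turn": [
    [0,0,0],
    [0,0,0],
    [0,0,0],
    [0,0,0],
    [0,0,0],
    [0,0,0],
    [0,0,0],
    [0,0,0],
    [0,0,0],
    [0,0,0]
  ],
  "delta_pos": [
    [0,0.003,0.012],
    [0,0,0.012],
    [0,0,0.012],
    [0,0,0.012],
    [0,0,0.012],
    [0,0,0.012],
    [0,0,0.012],
    [0,0,0.012],
    [0,0,0],
    [0,0,0]
  ],
  "gripper": [0.085,0.085,0.085,0.085,0.085,0.085,0.085,0.085,0.085,0.085]
}}

```text
time: 2.42
tool_pos: [0.43, 0.2928, 0.0537]
tcp_rot: [0.033, -3.139, 0.002]
wrist_force: [-0.6, -0.1, 0.2]
width: 0.996
grip_force: 0.0
```

```bash
python3 -c "
from h import *
im,st=snap('wrist','w3'); plan([.431,.293,.002],180.8,st=st)
"
```

```text
pos [0.43   0.2928 0.0537] toolx yaw -178.78 z [-0.002  -0.0012 -1.    ] F [-0.6 -0.1  0.2] w 0.996 g 0.0 t 2.42
turn [-0.0012 -0.002   0.0073] shift in current [-0.0011  0.0002  0.0517] after turn [-0.001   0.0001  0.0517]
```

View pics/w3.png

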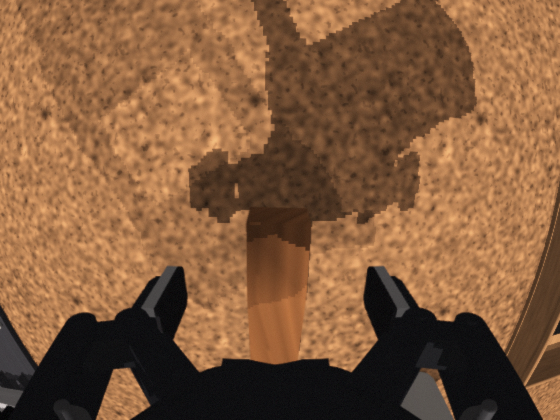

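The wedge lies centred between the open fingers: it spans 247–312 px, and the fingers are at 185 and 366. I'll descend and grip.

>>> {"api": "jog_arm", "payload": {
  "turn": [
    [0,0,0],
    [0,0,0],
    [0,0,0],
    [0,0,0],
    [0,0,0],
    [0,0,0],
    [0,0,0],
    [0,0,0],
    [0,0,0],
    [0,0,0],
    [0,0,0],
    [0,0,0],
    [0,0,0],
    [0,0,0],
    [0,0,0],
    [0,0,0]
  ],
  "delta_pos": [
    [-0.001,0,0.013],
    [0,0,0.013],
    [0,0,0.013],
    [0,0,0.012],
    [0,0,0],
    [0,0,0],
    [0,0,0],
    [0,0,0],
    [0,0,0],
    [0,0,0],
    [0,0,0],
    [0,0,0],
    [0,0,0],
    [0,0,0],
    [0,0,0],
    [0,0,0]
  ],
  "gripper": [0.085,0.085,0.085,0.085,0.085,0.085,0.025,0.025,0.025,0.025,0.025,0.025,0.025,0.025,0.025,0.025],
  "grip_force": 50
}}

```text
time: 3.8
tool_pos: [0.4327, 0.2938, 0.0049]
tcp_rot: [-0.033, 3.14, 0.001]
wrist_force: [-0.5, -0.7, 5.7]
width: 0.41
grip_force: 51.5
```

>>> {"api": "jog_arm", "payload": {
  "turn": [
    [0,0,0],
    [0,0,0],
    [0,0,0],
    [0,0,0],
    [0,0,0],
    [0,0,0],
    [0,0,0],
    [0,0,0]
  ],
  "delta_pos": [
    [0,0,-0.005],
    [0,0,-0.01],
    [0,0,-0.013],
    [0,0,-0.013],
    [0,0,-0.013],
    [0,0,-0.013],
    [0,0,-0.013],
    [0,0,0]
  ],
  "gripper": [0.025,0.025,0.025,0.025,0.025,0.025,0.025,0.025]
}}

```text
time: 4.47
tool_pos: [0.4334, 0.2943, 0.0869]
tcp_rot: [-0.033, 3.137, 0.004]
wrist_force: [-0.4, 0.3, -1.9]
width: 0.41
grip_force: 50.7
```

```bash
python3 -c "
from h import *
plan([.480,-.053,.085],194.1)
"
```

```text
pos [0.4334 0.2943 0.0869] toolx yaw -178.78 z [ 0.0041  0.0025 -1.    ] F [-0.4  0.3 -1.9] w 0.41 g 50.74628412723541 t 4.47
turn [ 0.0019  0.0044 -0.2248] shift in current [-0.0392 -0.3482  0.0012] after turn [ 0.0394 -0.3482  0.0019]
```

>>> {"api": "jog_arm", "payload": {
  "turn": [
    [0,0,-0.075],
    [0,0,-0.075],
    [0,0,-0.075],
    [0,0,0],
    [0,0,0],
    [0,0,0],
    [0,0,0],
    [0,0,0],
    [0,0,0],
    [0,0,0],
    [0,0,0],
    [0,0,0],
    [0,0,0],
    [0,0,0],
    [0,0,0],
    [0,0,0],
    [0,0,0],
    [0,0,0],
    [0,0,0],
    [0,0,0]
  ],
  "delta_pos": [
    [0,0,0],
    [0,0,0],
    [0,0,0],
    [0.0028,-0.0249,0],
    [0.0028,-0.0249,0],
    [0.0028,-0.0249,0],
    [0.0028,-0.0249,0],
    [0.0028,-0.0249,0],
    [0.0028,-0.0249,0],
    [0.0028,-0.0249,0],
    [0.0028,-0.0249,0],
    [0.0028,-0.0249,0],
    [0.0028,-0.0249,0],
    [0.0028,-0.0249,0],
    [0.0028,-0.0249,0],
    [0.0028,-0.0249,0],
    [0.0028,-0.0249,0],
    [0,0,0],
    [0,0,0],
    [0,0,0]
  ],
  "gripper": [0.025,0.025,0.025,0.025,0.025,0.025,0.025,0.025,0.025,0.025,0.025,0.025,0.025,0.025,0.025,0.025,0.025,0.025,0.025,0.025]
}}

```text
time: 6.13
tool_pos: [0.478, -0.0541, 0.0833]
tcp_rot: [0.384, -3.117, -0.001]
wrist_force: [0.7, -0.2, -1.4]
width: 0.411
grip_force: 50.9
```

```bash
python3 -c "
from h import *
im,st=snap('wrist','w4'); plan([.480,-.053,.085],194.1,st=st)
im2,_=snap('top','t4')
a=cv2.resize(cv2.imread('pics/w4.png')[150:420,:400],None,fx=1.5,fy=1.5,interpolation=cv2.INTER_CUBIC)
b=cv2.resize(cv2.imread('pics/t4.png')[130:260,235:335],None,fx=2,fy=3.1)
b=cv2.resize(cv2.imread('pics/t4.png')[140:275,240:340],None,fx=4,fy=4,interpolation=cv2.INTER_CUBIC)
w=cv2.imread('pics/w4.png'); c=np.zeros((560,800,3),np.uint8); c[:540,:400]=b; c[:300,400:]=cv2.resize(w,(400,300)); cv2.imwrite('pics/c4.png',c)
o=np.array([.651,-.010]);e=np.array([.9697,.2441]);n=np.array([-e[1],e[0]])
for x,y,z in[(-.03,.023,.02),(-.03,-.023,.02),(-.12,.055,.008),(-.12,-.055,.008)]: print(proj('wrist',[*(o+e*x+n*y),z],st))
"
```

```text
pos [ 0.478  -0.0541  0.0833] toolx yaw -165.94 z [-1.5e-03  6.0e-04 -1.0e+00] F [ 0.7 -0.2 -1.4] w 0.411 g 50.903016328811646 t 6.13
turn [ 0.001  -0.0013 -0.0007] shift in current [-0.0022  0.0005 -0.0017] after turn [-0.0022  0.0005 -0.0017]
[301.18272144 379.14309374]
[250.13798405 379.28761111]
[344.74991806 289.4720772 ]
[206.27762278 289.81396437]
```

View pics/c4.png

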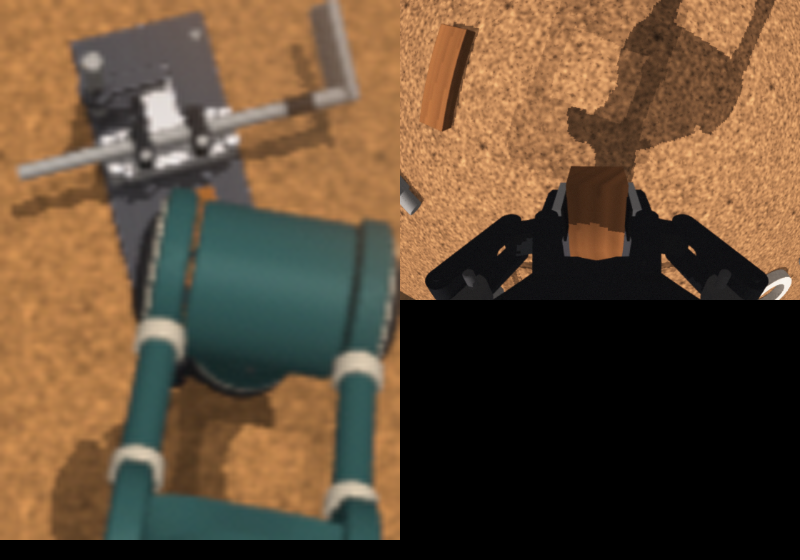

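The top view shows the wedge tip near the mouth. The wrist camera looks back past the heel, so the gripper hides the rig. I'll go up and forward to look straight down on the near half of the bed.

>>> {"api": "jog_arm", "payload": {
  "turn": [
    [0,0,0],
    [0,0,0],
    [0,0,0],
    [0,0,0],
    [0,0,0],
    [0,0,0],
    [0,0,0],
    [0,0,0],
    [0,0,0],
    [0,0,0],
    [0,0,0],
    [0,0,0],
    [0,0,0],
    [0,0,0]
  ],
  "delta_pos": [
    [0,0,-0.02],
    [0,0,-0.02],
    [0,0,-0.02],
    [0,0,-0.02],
    [-0.016,0,-0.02],
    [-0.016,0,-0.02],
    [-0.016,0,-0.02],
    [-0.016,0,-0.02],
    [-0.016,0,0],
    [-0.016,0,0],
    [-0.016,0,0],
    [-0.016,0,0],
    [0,0,0],
    [0,0,0]
  ],
  "gripper": [0.025,0.025,0.025,0.025,0.025,0.025,0.025,0.025,0.025,0.025,0.025,0.025,0.025,0.025]
}}

```text
time: 7.4
tool_pos: [0.6027, -0.0219, 0.2432]
tcp_rot: [0.389, -3.116, -0.0]
wrist_force: [0.3, -1.0, -1.3]
width: 0.414
grip_force: 50.9
```

```bash
python3 -c "
from h import *
im,st=snap('wrist','w5'); plan([.480,-.053,.085],194.1,st=st)
import pickle; pickle.dump(st,open('st5.pkl','wb'))
o=np.array([.651,-.010]);e=np.array([.9697,.2441]);n=np.array([-e[1],e[0]])
for x,y,z in[(-.03,.02,.02),(-.03,-.02,.02),(-.12,.055,.008),(-.12,-.055,.008)]: print(proj('wrist',[*(o+e*x+n*y),z],st))
w=cv2.imread('pics/w5.png');cv2.imwrite('pics/w5b.png',cv2.resize(w,(800,600),interpolation=cv2.INTER_CUBIC))
"
```

```text
pos [ 0.6027 -0.0219  0.2432] toolx yaw -165.77 z [-1.7e-03  1.0e-04 -1.0e+00] F [ 0.3 -1.  -1.3] w 0.414 g 50.89932203292847 t 7.4
turn [ 0.0005 -0.0016  0.0023] shift in current [ 1.263e-01 -1.000e-04  1.584e-01] after turn [ 0.1266 -0.0003  0.1582]
[291.63918399 193.49401621]
[257.29075653 193.46353627]
[322.23708743 115.87811744]
[226.85499473 115.78591193]
```

View pics/w5b.png

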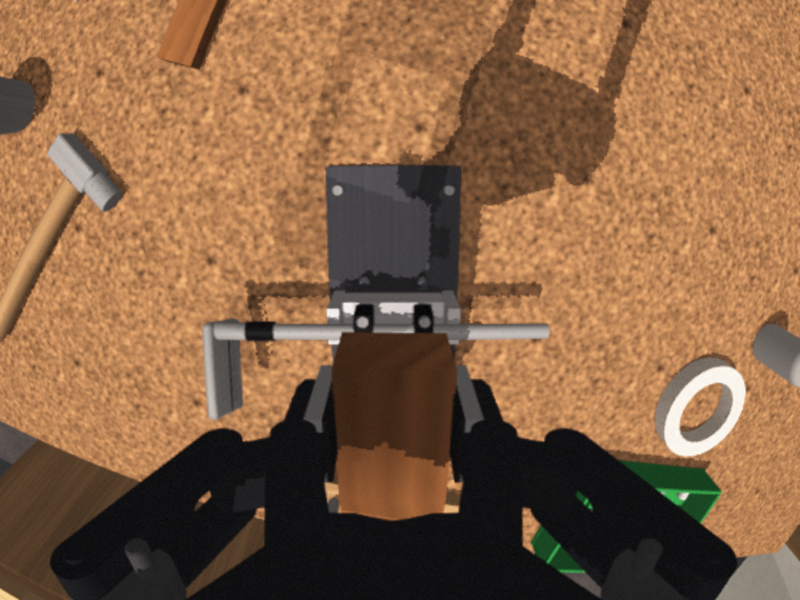

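From above, the bed's near corners are at (327,167) and (461,167) and the shaft is near row 331, running level. The rig is therefore square to the tool and nearly centred on it. Now I'll work out the exact offsets.

```bash
python3 -c "
from h import *
import pickle; st=pickle.load(open('st5.pkl','rb'))
im=cv2.imread('pics/w5.png'); s=im.max(2).astype(float)-im.min(2)   # cork saturated, bed grey
def cross(line,rev):
    g=np.abs(np.gradient(cv2.GaussianBlur(line.reshape(-1,1),(1,3),0).ravel())); return g
L=[];Rr=[]
for v in range(125,200,5):
    row=cv2.GaussianBlur(s[v-2:v+3].mean(0).reshape(1,-1),(3,1),0).ravel()
    g=np.gradient(row); l=210+np.argmin(g[210:245]); r=305+np.argmax(g[305:340])
    L.append((l,v));Rr.append((r,v))
print(L,Rr)
col=s[100:135,240:270].mean(1); vt=100+np.argmin(np.gradient(col)); print('near edge row',vt)
T=Ro.from_rotvec(st['tcp_rot']).as_matrix()
def rel(u,v,z): return (T.T@(onz('wrist',u,v,z,st)-st['tool_pos'])).round(4)
for (l,v),(r,_) in zip(L,Rr): 
    a,b=rel(l,v,.008),rel(r,v,.008); print(v,a[:2],b[:2],'mid',(a[1]+b[1])/2,'w',b[1]-a[1])
print('near',rel(275,vt,.008)[:2])
# shaft: 800-scale row 331 ends (275,331),(548,331) axis z .066
print('shaft',rel(275/800*560,331*.7,.068)[:2],rel(548*.7,331*.7,.068)[:2], 'heel top', )
"

```

```text
[(np.int64(228), 125), (np.int64(228), 130), (np.int64(228), 135), (np.int64(228), 140), (np.int64(228), 145), (np.int64(228), 150), (np.int64(228), 155), (np.int64(229), 160), (np.int64(229), 165), (np.int64(229), 170), (np.int64(229), 175), (np.int64(229), 180), (np.int64(229), 185), (np.int64(229), 190), (np.int64(230), 195)] [(np.int64(322), 125), (np.int64(322), 130), (np.int64(322), 135), (np.int64(322), 140), (np.int64(322), 145), (np.int64(322), 150), (np.int64(322), 155), (np.int64(321), 160), (np.int64(322), 165), (np.int64(321), 170), (np.int64(321), 175), (np.int64(321), 180), (np.int64(320), 185), (np.int64(320), 190), (np.int64(320), 195)]
near edge row 115
125 [ 0.0591 -0.0542] [0.0591 0.0546] mid 0.00020000000000000226 w 0.10880000000000001
130 [ 0.0533 -0.0543] [0.0532 0.0547] mid 0.0001999999999999988 w 0.109
135 [ 0.0474 -0.0544] [0.0473 0.0549] mid 0.0002500000000000002 w 0.1093
140 [ 0.0415 -0.0546] [0.0415 0.055 ] mid 0.0001999999999999988 w 0.1096
145 [ 0.0356 -0.0547] [0.0355 0.0551] mid 0.00020000000000000226 w 0.10980000000000001
150 [ 0.0297 -0.0549] [0.0296 0.0553] mid 0.00020000000000000226 w 0.11019999999999999
155 [ 0.0237 -0.055 ] [0.0237 0.0555] mid 0.0002500000000000002 w 0.1105
160 [ 0.0177 -0.054 ] [0.0177 0.0544] mid 0.0001999999999999988 w 0.1084
165 [ 0.0117 -0.0542] [0.0117 0.0558] mid 0.0008000000000000021 w 0.11
170 [ 0.0057 -0.0544] [0.0056 0.0548] mid 0.00020000000000000226 w 0.10919999999999999
175 [-0.0004 -0.0546] [-0.0005  0.055 ] mid 0.0001999999999999988 w 0.1096
180 [-0.0065 -0.0548] [-0.0066  0.0552] mid 0.0001999999999999988 w 0.11
185 [-0.0127 -0.0551] [-0.0128  0.0542] mid -0.0004500000000000025 w 0.10930000000000001
190 [-0.0189 -0.0553] [-0.019   0.0544] mid -0.0004500000000000025 w 0.10969999999999999
195 [-0.0251 -0.0543] [-0.0252  0.0547] mid 0.0001999999999999988 w 0.109
near [0.0701 0.0002]
shaft [-0.0491 -0.0885] [-0.0498  0.1188] heel top
```

Aligned to within 0.3 mm laterally and 0.1° in yaw. The TCP is now at rig x = −50 mm, and both the near edge and the shaft agree on that. Next I go straight back 130 mm and down.

>>> {"api": "jog_arm", "payload": {
  "turn": [
    [0,0,0],
    [0,0,0],
    [0,0,0],
    [0,0,0],
    [0,0,0],
    [0,0,0],
    [0,0,0],
    [0,0,0],
    [0,0,0],
    [0,0,0],
    [0,0,0],
    [0,0,0],
    [0,0,0],
    [0,0,0],
    [0,0,0],
    [0,0,0],
    [0,0,0],
    [0,0,0],
    [0,0,0],
    [0,0,0]
  ],
  "delta_pos": [
    [0.013,0,0],
    [0.013,0,0],
    [0.013,0,0],
    [0.013,0,0],
    [0.013,0,0],
    [0.013,0,0],
    [0.013,0,0.021],
    [0.013,0,0.021],
    [0.013,0,0.021],
    [0.013,0,0.021],
    [0,0,0.021],
    [0,0,0.021],
    [0,0,0.021],
    [0,0,0.021],
    [0,0,0.021],
    [0,0,0.012],
    [0,0,0.006],
    [0,0,0],
    [0,0,0],
    [0,0,0]
  ],
  "gripper": [0.025,0.025,0.025,0.025,0.025,0.025,0.025,0.025,0.025,0.025,0.025,0.025,0.025,0.025,0.025,0.025,0.025,0.025,0.025,0.025]
}}

```text
time: 9.12
tool_pos: [0.4778, -0.0551, 0.0381]
tcp_rot: [-0.385, 3.116, -0.001]
wrist_force: [1.1, -0.1, -1.6]
width: 0.41
grip_force: 50.9
```

```bash
cat >> h.py <<'E'
O=np.array([.6512,-.0096]);Y=14.23;e=np.array([np.cos(np.radians(Y)),np.sin(np.radians(Y))]);n=np.array([-e[1],e[0]])
def rig(st=None):
    st=st or read_state(); r=np.array(st['tool_pos'])[:2]-O; F=np.array(st['wrist_force'])
    print('rig x %.1f y %.1f z %.1f mm | Fpush %.1f Fy %.1f Fz %.1f'%(r@e*1e3,r@n*1e3,st['tool_pos'][2]*1e3,F[:2]@e,F[:2]@n,F[2]),'torque',np.round(st['torque'],2))
E
python3 -c "
from h import *
import pickle
s5=pickle.load(open('st5.pkl','rb')); T=Ro.from_rotvec(s5['tcp_rot']).as_matrix(); 
for zt in (-.026,-.024,-.022):
  p=np.array(s5['tool_pos'])+T@[0,0,zt]; X=onz('wrist',276,238,p[2],s5); print('heel rear top in tool',(T.T@(X-s5['tool_pos'])).round(4))
st=read_state(); rig(st); t=O-.181*e; plan([*t,.0145],194.23,st=st)
"
```

```text
heel rear top in tool [ 0.0295  0.0004 -0.026 ]
heel rear top in tool [ 0.0287  0.0004 -0.024 ]
heel rear top in tool [ 0.0278  0.0005 -0.022 ]
rig x -179.2 y -1.5 z 38.1 mm | Fpush 1.0 Fy -0.4 Fz -1.6 torque [-0.01  0.06 -0.03]
pos [ 0.4778 -0.0551  0.0381] toolx yaw -165.9 z [ 2.3e-03 -4.0e-04 -1.0e+00] F [ 1.1 -0.1 -1.6] w 0.41 g 50.87639093399048 t 9.12
turn [-0.0009  0.0021 -0.0022] shift in current [0.0018 0.0015 0.0236] after turn [0.0018 0.0015 0.0236]
```

>>> {"api": "jog_arm", "payload": {
  "turn": [
    [0,0,0],
    [0,0,0],
    [0,0,0],
    [0,0,0],
    [0,0,0],
    [0,0,0],
    [0,0,0],
    [0,0,0]
  ],
  "delta_pos": [
    [0.001,0.0017,0.004],
    [0,0,0.006],
    [0,0,0.006],
    [0,0,0.004],
    [0,0,0.003],
    [0,0,0],
    [0,0,0],
    [0,0,0]
  ],
  "gripper": [0.025,0.025,0.025,0.025,0.025,0.025,0.025,0.025]
}}

```text
time: 9.78
tool_pos: [0.4755, -0.0535, 0.0139]
tcp_rot: [0.386, -3.118, 0.0]
wrist_force: [0.5, 0.5, -1.1]
width: 0.407
grip_force: 50.8
```

```bash
python3 -c "
from h import *
rig();plan([*(O-.150*e+.0002*n),.0140],194.23)
"
```

```text
rig x -181.1 y 0.7 z 13.9 mm | Fpush 0.6 Fy 0.3 Fz -1.1 torque [0.   0.04 0.02]
pos [ 0.4755 -0.0535  0.0139] toolx yaw -165.89 z [-0. -0. -1.] F [ 0.5  0.5 -1.1] w 0.407 g 50.82471191883087 t 9.78
turn [-0.     -0.     -0.0022] shift in current [-0.0311 -0.0004 -0.0001] after turn [-0.0311 -0.0005 -0.0001]
```

>>> {"api": "jog_arm", "payload": {
  "turn": [
    [0,0,-0.002],
    [0,0,0],
    [0,0,0],
    [0,0,0],
    [0,0,0],
    [0,0,0],
    [0,0,0],
    [0,0,0],
    [0,0,0],
    [0,0,0],
    [0,0,0],
    [0,0,0]
  ],
  "delta_pos": [
    [-0.003,-0.0005,0],
    [-0.003,0,0],
    [-0.003,0,0],
    [-0.003,0,0],
    [-0.003,0,0],
    [-0.003,0,0],
    [-0.003,0,0],
    [-0.003,0,0],
    [-0.003,0,0],
    [-0.003,0,0],
    [-0.003,0,0],
    [0,0,0]
  ],
  "gripper": [0.025,0.025,0.025,0.025,0.025,0.025,0.025,0.025,0.025,0.025,0.025,0.025]
}}

```text
time: 10.78
tool_pos: [0.5084, -0.0458, 0.014]
tcp_rot: [-0.389, 3.117, -0.0]
wrist_force: [0.1, 0.4, -1.4]
width: 0.407
grip_force: 50.8
```

```bash
python3 -c "
from h import *
rig();plan([*(O-.116*e+.0002*n),.0135],194.23)
"
```

```text
rig x -147.3 y 0.1 z 14.0 mm | Fpush 0.2 Fy 0.4 Fz -1.4 torque [-0.03  0.05  0.01]
pos [ 0.5084 -0.0458  0.014 ] toolx yaw -165.78 z [ 8.e-04 -1.e-04 -1.e+00] F [ 0.1  0.4 -1.4] w 0.407 g 50.82607626914978 t 10.78
turn [-0.0002  0.0007 -0.0001] shift in current [-0.0313  0.0001  0.0006] after turn [-0.0313  0.0001  0.0005]
```

>>> {"api": "jog_arm", "payload": {
  "turn": [
    [0,0,0],
    [0,0,0],
    [0,0,0],
    [0,0,0],
    [0,0,0],
    [0,0,0],
    [0,0,0],
    [0,0,0],
    [0,0,0],
    [0,0,0],
    [0,0,0],
    [0,0,0]
  ],
  "delta_pos": [
    [-0.003,0,0.0002],
    [-0.003,0,0.0002],
    [-0.003,0,0.0002],
    [-0.003,0,0.0002],
    [-0.003,0,0],
    [-0.003,0,0],
    [-0.003,0,0],
    [-0.003,0,0],
    [-0.003,0,0],
    [-0.002,0,0],
    [0,0,0],
    [0,0,0]
  ],
  "gripper": [0.025,0.025,0.025,0.025,0.025,0.025,0.025,0.025,0.025,0.025,0.025,0.025]
}}

```text
time: 11.78
tool_pos: [0.5358, -0.0387, 0.013]
tcp_rot: [0.389, -3.117, -0.0]
wrist_force: [-0.4, 0.1, -0.9]
width: 0.412
grip_force: 50.8
```

```bash
python3 -c "
from h import *
rig();plan([*(O-.10*e+.0002*n),.0135],194.23)
"
```

```text
rig x -119.0 y 0.2 z 13.0 mm | Fpush -0.3 Fy 0.2 Fz -0.9 torque [ 0.04 -0.02 -0.04]
pos [ 0.5358 -0.0387  0.013 ] toolx yaw -165.78 z [-1.e-04  0.e+00 -1.e+00] F [-0.4  0.1 -0.9] w 0.412 g 50.83136022090912 t 11.78
turn [ 0.     -0.0001 -0.0001] shift in current [-0.019  -0.     -0.0005] after turn [-0.019  -0.     -0.0005]
```

>>> {"api": "jog_arm", "payload": {
  "turn": [
    [0,0,0],
    [0,0,0],
    [0,0,0],
    [0,0,0],
    [0,0,0],
    [0,0,0],
    [0,0,0],
    [0,0,0],
    [0,0,0],
    [0,0,0],
    [0,0,0],
    [0,0,0]
  ],
  "delta_pos": [
    [-0.0012,0,0],
    [-0.0012,0,0],
    [-0.0012,0,0],
    [-0.0012,0,0],
    [-0.0012,0,0],
    [-0.0012,0,0],
    [-0.0012,0,0],
    [-0.0012,0,0],
    [-0.0012,0,0],
    [-0.0012,0,0],
    [0,0,0],
    [0,0,0]
  ],
  "gripper": [0.025,0.025,0.025,0.025,0.025,0.025,0.025,0.025,0.025,0.025,0.025,0.025]
}}

```text
time: 12.78
tool_pos: [0.543, -0.0364, 0.0129]
tcp_rot: [0.389, -3.108, -0.0]
wrist_force: [-13.1, -2.3, 10.9]
width: 0.41
grip_force: 52.5
```

```bash
python3 -c "
from h import *
rig();plan([*(O-.095*e+.0002*n),.0130],194.23)
"
```

```text
rig x -111.5 y 0.6 z 12.9 mm | Fpush -13.3 Fy 1.0 Fz 10.9 torque [-0.69  1.66 -0.06]
pos [ 0.543  -0.0364  0.0129] toolx yaw -165.75 z [-8.9e-03 -8.0e-04 -1.0e+00] F [-13.1  -2.3  10.9] w 0.41 g 52.471922636032104 t 12.78
turn [ 0.0014 -0.0088  0.0003] shift in current [-0.0165 -0.0004 -0.0003] after turn [-0.0165 -0.0004 -0.0001]
```

>>> {"api": "jog_arm", "payload": {
  "turn": [
    [0,-0.004,0],
    [0,-0.004,0],
    [0,0,0],
    [0,0,0]
  ],
  "delta_pos": [
    [0,0,-0.0003],
    [0,0,-0.0002],
    [0,0,0],
    [0,0,0]
  ],
  "gripper": [0.025,0.025,0.025,0.025]
}}

```text
time: 13.12
tool_pos: [0.5435, -0.0362, 0.0129]
tcp_rot: [-0.389, 3.117, 0.002]
wrist_force: [-9.1, -2.9, 5.5]
width: 0.411
grip_force: 51.8
```

```bash
python3 -c "
from h import *
rig();plan([*(O-.095*e+.0002*n),.0130],194.23); print(read_state()['torque'])
"
```

```text
rig x -110.9 y 0.7 z 12.9 mm | Fpush -9.6 Fy -0.6 Fz 5.5 torque [-0.56  1.4  -0.03]
pos [ 0.5435 -0.0362  0.0129] toolx yaw -165.76 z [ 2.0e-04  1.5e-03 -1.0e+00] F [-9.1 -2.9  5.5] w 0.411 g 51.79700195789337 t 13.12
turn [0.0014 0.0006 0.0002] shift in current [-0.0159 -0.0005 -0.0001] after turn [-0.0159 -0.0005 -0.0001]
[-0.55968434  1.39738277 -0.03167489]
```

>>> {"api": "jog_arm", "payload": {
  "turn": [
    [0,0,0],
    [0,0,0],
    [0,0,0],
    [0,0,0]
  ],
  "delta_pos": [
    [0,0,-0.0005],
    [0,0,-0.0005],
    [0,0,0],
    [0,0,0]
  ],
  "gripper": [0.025,0.025,0.025,0.025]
}}

```text
time: 13.45
tool_pos: [0.544, -0.0359, 0.0131]
tcp_rot: [-0.389, 3.116, 0.003]
wrist_force: [-5.5, -1.7, -2.2]
width: 0.414
grip_force: 50.9
```

```bash
python3 -c "
from h import *
rig();plan(None)
"
```

```text
rig x -110.3 y 0.8 z 13.1 mm | Fpush -5.7 Fy -0.3 Fz -2.2 torque [-0.37  0.86 -0.09]
pos [ 0.544  -0.0359  0.0131] toolx yaw -165.77 z [ 0.0014  0.0019 -1.    ] F [-5.5 -1.7 -2.2] w 0.414 g 50.899402499198914 t 13.45
```

>>> {"api": "jog_arm", "payload": {
  "turn": [
    [0,0,0],
    [0,0,0],
    [0,0,0],
    [0,0,0],
    [0,0,0],
    [0,0,0],
    [0,0,0],
    [0,0,0]
  ],
  "delta_pos": [
    [-0.001,0,0],
    [-0.001,0,0],
    [-0.001,0,0],
    [-0.001,0,0],
    [-0.001,0,0],
    [-0.001,0,0],
    [0,0,0],
    [0,0,0]
  ],
  "gripper": [0.025,0.025,0.025,0.025,0.025,0.025,0.025,0.025]
}}

```text
time: 14.12
tool_pos: [0.5499, -0.0343, 0.0131]
tcp_rot: [-0.389, 3.116, 0.003]
wrist_force: [-4.8, -0.2, -2.3]
width: 0.414
grip_force: 50.8
```

```bash
python3 -c "
from h import *
rig();plan(None)
"
```

```text
rig x -104.3 y 1.0 z 13.1 mm | Fpush -4.7 Fy 1.0 Fz -2.3 torque [-0.26  0.83 -0.  ]
pos [ 0.5499 -0.0343  0.0131] toolx yaw -165.76 z [ 0.0013  0.0021 -1.    ] F [-4.8 -0.2 -2.3] w 0.414 g 50.79587996006012 t 14.12
```

>>> {"api": "jog_arm", "payload": {
  "turn": [
    [0,0,0],
    [0,0,0],
    [0,0,0],
    [0,0,0],
    [0,0,0],
    [0,0,0],
    [0,0,0],
    [0,0,0],
    [0,0,0],
    [0,0,0],
    [0,0,0],
    [0,0,0],
    [0,0,0]
  ],
  "delta_pos": [
    [-0.001,-0.0003,0],
    [-0.001,-0.0003,0],
    [-0.001,0,0],
    [-0.001,0,0],
    [-0.001,0,0],
    [-0.001,0,0],
    [-0.001,0,0],
    [-0.001,0,0],
    [-0.001,0,0],
    [-0.001,0,0],
    [-0.001,0,0],
    [0,0,0],
    [0,0,0]
  ],
  "gripper": [0.025,0.025,0.025,0.025,0.025,0.025,0.025,0.025,0.025,0.025,0.025,0.025,0.025]
}}

```text
time: 15.2
tool_pos: [0.5607, -0.0321, 0.0131]
tcp_rot: [-0.389, 3.116, 0.003]
wrist_force: [-5.3, -0.8, -2.2]
width: 0.411
grip_force: 50.8
```

```bash
python3 -c "
from h import *
rig();plan(None)
"
```

```text
rig x -93.2 y 0.4 z 13.1 mm | Fpush -5.3 Fy 0.6 Fz -2.2 torque [-0.17  0.9   0.09]
pos [ 0.5607 -0.0321  0.0131] toolx yaw -165.76 z [ 0.0013  0.0021 -1.    ] F [-5.3 -0.8 -2.2] w 0.411 g 50.78355073928833 t 15.2
```

>>> {"api": "jog_arm", "payload": {
  "turn": [
    [0,0,0],
    [0,0,0],
    [0,0,0],
    [0,0,0],
    [0,0,0],
    [0,0,0],
    [0,0,0]
  ],
  "delta_pos": [
    [-0.001,0,0],
    [-0.001,0,0],
    [-0.001,0,0],
    [-0.001,0,0],
    [-0.001,0,0],
    [0,0,0],
    [0,0,0]
  ],
  "gripper": [0.025,0.025,0.025,0.025,0.025,0.025,0.025]
}}

```text
time: 15.78
tool_pos: [0.5675, -0.0308, 0.0138]
tcp_rot: [-0.389, 3.112, 0.002]
wrist_force: [-4.5, -1.8, -6.7]
width: 0.414
grip_force: 50.2
```

```bash
python3 -c "
from h import *
rig()
"
```

```text
rig x -86.3 y 0.0 z 13.8 mm | Fpush -4.8 Fy -0.7 Fz -6.7 torque [-0.23  1.16  0.01]
```

>>> {"api": "jog_arm", "payload": {
  "turn": [
    [0,0,0],
    [0,0,0],
    [0,0,0]
  ],
  "delta_pos": [
    [0,0,0],
    [0,0,0],
    [0,0,0]
  ],
  "gripper": [0.025,0.025,0.025]
}}

```text
time: 16.03
tool_pos: [0.5675, -0.0308, 0.014]
tcp_rot: [-0.388, 3.112, 0.002]
wrist_force: [-5.2, -0.3, -7.2]
width: 0.409
grip_force: 50.3
```

```bash
python3 -c "
from h import *
rig();plan(None)
"
```

```text
rig x -86.3 y 0.0 z 14.0 mm | Fpush -5.1 Fy 1.0 Fz -7.2 torque [-0.19  1.33  0.1 ]
pos [ 0.5675 -0.0308  0.014 ] toolx yaw -165.77 z [ 0.0053  0.0021 -1.    ] F [-5.2 -0.3 -7.2] w 0.409 g 50.34620940685272 t 16.03
```

>>> {"api": "jog_arm", "payload": {
  "turn": [
    [0,0.002,0],
    [0,0.002,0],
    [0,0,0],
    [0,0,0],
    [0,0,0]
  ],
  "delta_pos": [
    [0,0,0.0005],
    [0,0,0.0004],
    [0,0,0],
    [0,0,0],
    [0,0,0]
  ],
  "gripper": [0.025,0.025,0.025,0.025,0.025]
}}

```text
time: 16.45
tool_pos: [0.568, -0.0308, 0.0136]
tcp_rot: [-0.389, 3.115, 0.001]
wrist_force: [-5.8, 0.2, -5.0]
width: 0.415
grip_force: 50.6
```

```bash
python3 -c "
from h import *
rig();plan(None)
"
```

```text
rig x -85.8 y -0.1 z 13.6 mm | Fpush -5.6 Fy 1.6 Fz -5.0 torque [-0.11  1.23  0.12]
pos [ 0.568  -0.0308  0.0136] toolx yaw -165.77 z [ 0.0024  0.0011 -1.    ] F [-5.8  0.2 -5. ] w 0.415 g 50.611411929130554 t 16.45
```

>>> {"api": "jog_arm", "payload": {
  "turn": [
    [0,0.002,0],
    [0,0,0],
    [0,0,0],
    [0,0,0],
    [0,0,0]
  ],
  "delta_pos": [
    [0,0,0.0003],
    [0,0,0.0003],
    [0,0,0],
    [0,0,0],
    [0,0,0]
  ],
  "gripper": [0.025,0.025,0.025,0.025,0.025]
}}

```text
time: 16.87
tool_pos: [0.5683, -0.0309, 0.0134]
tcp_rot: [-0.389, 3.116, 0.001]
wrist_force: [-6.9, -0.7, -4.1]
width: 0.411
grip_force: 50.8
```

```bash
python3 -c "
from h import *
rig();plan(None)
"
```

```text
rig x -85.6 y -0.2 z 13.4 mm | Fpush -6.9 Fy 1.1 Fz -4.1 torque [-0.13  1.18  0.15]
pos [ 0.5683 -0.0309  0.0134] toolx yaw -165.77 z [ 1.e-03  6.e-04 -1.e+00] F [-6.9 -0.7 -4.1] w 0.411 g 50.77629089355469 t 16.87
```

>>> {"api": "jog_arm", "payload": {
  "turn": [
    [0,0.001,0],
    [0,0,0],
    [0,0,0],
    [0,0,0],
    [0,0,0]
  ],
  "delta_pos": [
    [0,0,0.0003],
    [0,0,0.0003],
    [0,0,0],
    [0,0,0],
    [0,0,0]
  ],
  "gripper": [0.025,0.025,0.025,0.025,0.025]
}}

```text
time: 17.28
tool_pos: [0.5686, -0.0309, 0.0131]
tcp_rot: [-0.389, 3.117, 0.0]
wrist_force: [-6.8, 0.4, -2.5]
width: 0.407
grip_force: 50.9
```

```bash
python3 -c "
from h import *
rig();plan(None)
a=snap('scene','s8')[0]; t=snap('top','t8')[0]
c=np.zeros((560,800,3),np.uint8)
s=cv2.resize(a[200:300,240:340],None,fx=5,fy=5,interpolation=cv2.INTER_CUBIC); c[:500,:500]=s[:,:500]
s0=cv2.imread('pics/scene0.png')[225:265,275:315,::-1]; s1=a[225:265,275:315]
c[:280,505:785]=cv2.resize(s0,(280,280),interpolation=cv2.INTER_CUBIC); c[280:560,505:785]=cv2.resize(s1,(280,280),interpolation=cv2.INTER_CUBIC)
cv2.imwrite('pics/c8.png',c[:,:,::-1])
for X in (.05,):
  p=[*(O+e*X),.05]; print('tab_top at rest',proj('scene',p),'finger',proj('scene',[*(O+e*X),.062]),'wedge',proj('scene',[*(O-.06*e),.03]))
"
```

```text
rig x -85.2 y -0.3 z 13.1 mm | Fpush -6.5 Fy 2.1 Fz -2.5 torque [-0.03  1.15  0.17]
pos [ 0.5686 -0.0309  0.0131] toolx yaw -165.77 z [ 8.e-04  4.e-04 -1.e+00] F [-6.8  0.4 -2.5] w 0.407 g 50.90295910835266 t 17.28
tab_top at rest [289.83461857 255.83272836] finger [289.8932721  253.86973503] wedge [275.16485418 231.81459539]
```

View pics/c8.png

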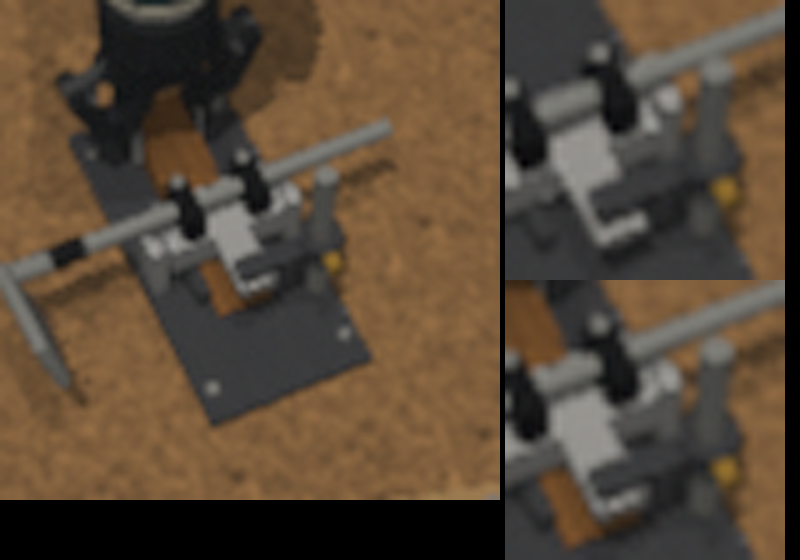

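The wedge is between the rails with its thin end showing past the cradle. The cradle is raised, and the stop finger and collar are still at their original pixels, so I'll continue in small steps.

>>> {"api": "jog_arm", "payload": {
  "turn": [
    [0,0,0],
    [0,0,0],
    [0,0,0],
    [0,0,0],
    [0,0,0],
    [0,0,0]
  ],
  "delta_pos": [
    [-0.0007,0.0004,0],
    [-0.0007,0,0],
    [-0.0006,0,0],
    [-0.0005,0,0],
    [0,0,0],
    [0,0,0]
  ],
  "gripper": [0.025,0.025,0.025,0.025,0.025,0.025]
}}

```text
time: 17.88
tool_pos: [0.5689, -0.0306, 0.0129]
tcp_rot: [0.389, -3.114, 0.0]
wrist_force: [-12.2, -3.8, 2.0]
width: 0.412
grip_force: 51.7
```

```bash
python3 -c "
from h import *
rig();plan(None)
"
```

```text
rig x -85.0 y -0.1 z 12.9 mm | Fpush -12.7 Fy -0.7 Fz 2.0 torque [-0.59  1.79 -0.03]
pos [ 0.5689 -0.0306  0.0129] toolx yaw -165.77 z [-3.4e-03 -6.0e-04 -1.0e+00] F [-12.2  -3.8   2. ] w 0.412 g 51.6588020324707 t 17.88
```

>>> {"api": "jog_arm", "payload": {
  "turn": [
    [0,-0.002,0],
    [0,0,0],
    [0,0,0],
    [0,0,0]
  ],
  "delta_pos": [
    [0,0,-0.0003],
    [0,0,0],
    [0,0,0],
    [0,0,0]
  ],
  "gripper": [0.025,0.025,0.025,0.025]
}}

```text
time: 18.22
tool_pos: [0.5689, -0.0306, 0.0129]
tcp_rot: [0.389, -3.116, -0.0]
wrist_force: [-11.9, -4.1, 0.0]
width: 0.413
grip_force: 51.3
```

```bash
python3 -c "
from h import *
rig();plan(None)
"
```

```text
rig x -84.9 y -0.1 z 12.9 mm | Fpush -12.6 Fy -1.1 Fz 0.0 torque [-0.55  1.72 -0.02]
pos [ 0.5689 -0.0306  0.0129] toolx yaw -165.78 z [-0.0013  0.     -1.    ] F [-11.9  -4.1   0. ] w 0.413 g 51.2781822681427 t 18.22
```

>>> {"api": "jog_arm", "payload": {
  "turn": [
    [0,-0.001,0],
    [0,0,0],
    [0,0,0],
    [0,0,0]
  ],
  "delta_pos": [
    [0,0,-0.0003],
    [0,0,0],
    [0,0,0],
    [0,0,0]
  ],
  "gripper": [0.025,0.025,0.025,0.025]
}}

```text
time: 18.55
tool_pos: [0.5689, -0.0306, 0.013]
tcp_rot: [0.389, -3.117, -0.0]
wrist_force: [-9.8, -3.8, -2.5]
width: 0.415
grip_force: 51.0
```

```bash
python3 -c "
from h import *
rig();plan(None)
"
```

```text
rig x -84.9 y -0.1 z 13.0 mm | Fpush -10.4 Fy -1.2 Fz -2.5 torque [-0.59  1.61 -0.08]
pos [ 0.5689 -0.0306  0.013 ] toolx yaw -165.78 z [-3.e-04  3.e-04 -1.e+00] F [-9.8 -3.8 -2.5] w 0.415 g 51.017462611198425 t 18.55
```

>>> {"api": "jog_arm", "payload": {
  "turn": [
    [0,0,0],
    [0,0,0],
    [0,0,0],
    [0,0,0],
    [0,0,0]
  ],
  "delta_pos": [
    [-0.0004,0,0],
    [-0.0004,0,0],
    [0,0,0],
    [0,0,0],
    [0,0,0]
  ],
  "gripper": [0.025,0.025,0.025,0.025,0.025]
}}

```text
time: 18.97
tool_pos: [0.569, -0.0305, 0.0129]
tcp_rot: [0.389, -3.116, -0.0]
wrist_force: [-12.8, -4.4, 0.3]
width: 0.412
grip_force: 51.4
```

```bash
python3 -c "
from h import *
rig();plan(None)
"
```

```text
rig x -84.9 y -0.1 z 12.9 mm | Fpush -13.5 Fy -1.1 Fz 0.3 torque [-0.73  1.91 -0.04]
pos [ 0.569  -0.0305  0.0129] toolx yaw -165.78 z [-1.8e-03  1.0e-04 -1.0e+00] F [-12.8  -4.4   0.3] w 0.412 g 51.42912805080414 t 18.97
```

Push rises about 3 N per 0.8 mm with no movement, so the tab is bearing on the stop with roughly 4 N. I'll ease off the push, then release.

>>> {"api": "jog_arm", "payload": {
  "turn": [
    [0,0,0],
    [0,0,0],
    [0,0,0],
    [0,0,0],
    [0,0,0]
  ],
  "delta_pos": [
    [0.0008,0,0],
    [0.0008,0,0],
    [0.0006,0,0.0001],
    [0,0,0],
    [0,0,0]
  ],
  "gripper": [0.025,0.025,0.025,0.025,0.025]
}}

```text
time: 19.38
tool_pos: [0.569, -0.0306, 0.013]
tcp_rot: [-0.388, 3.115, 0.001]
wrist_force: [-6.5, -1.3, -5.3]
width: 0.41
grip_force: 50.7
```

```bash
python3 -c "
from h import *
rig();plan(None)
"
```

```text
rig x -84.8 y -0.1 z 13.0 mm | Fpush -6.6 Fy 0.4 Fz -5.3 torque [-0.34  1.14 -0.01]
pos [ 0.569  -0.0306  0.013 ] toolx yaw -165.79 z [ 2.7e-03  7.0e-04 -1.0e+00] F [-6.5 -1.3 -5.3] w 0.41 g 50.73138177394867 t 19.38
```

>>> {"api": "jog_arm", "payload": {
  "turn": [
    [0,0.002,0],
    [0,0.001,0],
    [0,0,0],
    [0,0,0],
    [0,0,0]
  ],
  "delta_pos": [
    [0.0004,0,0.0003],
    [0.0004,0,0.0003],
    [0,0,0],
    [0,0,0],
    [0,0,0]
  ],
  "gripper": [0.025,0.025,0.025,0.025,0.025]
}}

```text
time: 19.8
tool_pos: [0.569, -0.0306, 0.0129]
tcp_rot: [-0.388, 3.116, -0.0]
wrist_force: [-6.7, -1.5, -3.6]
width: 0.411
grip_force: 51.0
```

```bash
python3 -c "
from h import *
rig();plan(None)
"
```

```text
rig x -84.9 y -0.2 z 12.9 mm | Fpush -6.9 Fy 0.2 Fz -3.6 torque [-0.17  1.06  0.02]
pos [ 0.569  -0.0306  0.0129] toolx yaw -165.79 z [ 1.2e-03  1.0e-04 -1.0e+00] F [-6.7 -1.5 -3.6] w 0.411 g 50.998971462249756 t 19.8
```

>>> {"api": "jog_arm", "payload": {
  "turn": [
    [0,0,0],
    [0,0,0],
    [0,0,0],
    [0,0,0],
    [0,0,0],
    [0,0,0],
    [0,0,0],
    [0,0,0]
  ],
  "delta_pos": [
    [0.0004,0,0.0002],
    [0.0003,0,0.0001],
    [0,0,0],
    [0,0,0],
    [0,0,0],
    [0,0,0],
    [0,0,0],
    [0,0,0]
  ],
  "gripper": [0.03,0.03,0.036,0.038,0.042,0.05,0.055,0.055],
  "grip_force": 20
}}

```text
time: 20.47
tool_pos: [0.5697, -0.0307, 0.0132]
tcp_rot: [-0.388, 3.114, -0.001]
wrist_force: [1.1, 0.9, 1.0]
width: 0.644
grip_force: 0.0
```

```bash
python3 -c "
from h import *
rig();plan(None)
"
```

```text
rig x -84.2 y -0.4 z 13.2 mm | Fpush 1.3 Fy 0.6 Fz 1.0 torque [0.   0.03 0.02]
pos [ 0.5697 -0.0307  0.0132] toolx yaw -165.78 z [ 3.6e-03  1.0e-04 -1.0e+00] F [1.1 0.9 1. ] w 0.644 g 0.0 t 20.47
```

>>> {"api": "jog_arm", "payload": {
  "turn": [
    [0,0,0],
    [0,0,0],
    [0,0,0],
    [0,0,0],
    [0,0,0],
    [0,0,0],
    [0,0,0],
    [0,0,0],
    [0,0,0],
    [0,0,0],
    [0,0,0],
    [0,0,0],
    [0,0,0],
    [0,0,0],
    [0,0,0],
    [0,0,0]
  ],
  "delta_pos": [
    [0,0,-0.004],
    [0,0,-0.008],
    [0,0,-0.015],
    [0,0,-0.02],
    [0,0,-0.02],
    [0,0,-0.02],
    [0.01,0,-0.02],
    [0.01,0,-0.02],
    [0.01,0,-0.02],
    [0.01,0,-0.02],
    [0.01,0,-0.02],
    [0.01,0,-0.02],
    [0.01,0,0],
    [0,0,0],
    [0,0,0],
    [0,0,0]
  ],
  "gripper": [0.055,0.055,0.055,0.055,0.055,0.055,0.055,0.055,0.055,0.055,0.055,0.055,0.055,0.055,0.055,0.055]
}}

```text
time: 21.8
tool_pos: [0.4997, -0.0477, 0.2181]
tcp_rot: [0.389, -3.117, -0.001]
wrist_force: [0.1, 0.2, -0.4]
width: 0.638
grip_force: 0.0
```

```bash
python3 -c "
from h import *
rig()
a=snap('scene','s9')[0]; w,st=snap('wrist','w9')
c=np.zeros((560,800,3),np.uint8)
s0=cv2.imread('pics/scene0.png')[215:275,255:325,::-1]; s8=cv2.imread('pics/s8.png')[215:275,255:325,::-1]; s1=a[215:275,255:325]
for i,s in enumerate((s0,s8)): c[280*i:280*i+280,480:800]=cv2.resize(s,(320,280),interpolation=cv2.INTER_CUBIC)
c[:400,:470]=cv2.resize(s1,(470,400),interpolation=cv2.INTER_CUBIC)
c[400:560,:213]=cv2.resize(w,(213,160))
cv2.imwrite('pics/c9.png',c[:,:,::-1])
t=lambda f:cv2.imread(f)[:,:,::-1].astype(float)
def sh(A,B,r): 
    return cv2.phaseCorrelate(cv2.cvtColor(A[r].astype(np.float32),cv2.COLOR_RGB2GRAY),cv2.cvtColor(B[r].astype(np.float32),cv2.COLOR_RGB2GRAY))
A=t('pics/scene0.png');B=a.astype(float);C=t('pics/s8.png')
print('collar/post px shift',sh(A,B,np.s_[236:262,294:314]),'shaft',sh(A,B,np.s_[222:240,296:320]),'s8->s9 shaft/tab',sh(C,B,np.s_[222:262,280:312]))
"
```

```text
rig x -156.2 y 0.3 z 218.1 mm | Fpush 0.2 Fy 0.2 Fz -0.4 torque [-0.04 -0.   -0.01]
collar/post px shift ((-0.4663764973065696, 0.2713669877532485), 0.8630945320482607) shaft ((0.012148487123207374, -0.6455356384782434), 1.0146282800921687) s8->s9 shaft/tab ((-0.0958866491946786, 0.13226234297304984), 0.958393863774836)
```

View pics/c9.png

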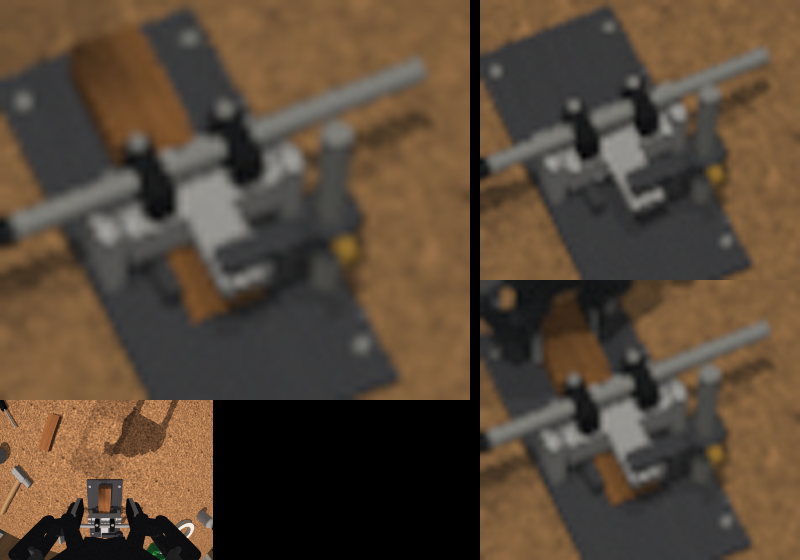

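The final view shows the wedge lying between the rails, the cradle raised with its tab under the stop finger, and the collar and brass screw at their original pixels. Nothing else has moved, and the gripper is clear. Handing in.

```bash
python3 -c "
from h import *
print(ticket.finish_job())
"
```

```text
the job is handed in; nothing more can be done
None
```

The wedge is in place under the cradle, raised about 7 mm by my estimate, and the job is handed in at about 22 s. I judged contact with the stop from the push force (an estimated 4 N on the stop); the images show no movement of the stop but can't resolve 1 mm, and a brief over-lift at about 16 s could have pressed it near its 14 N slip load.

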